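# Fit the keyed output shaft into the clamped worm gearmotor

## Robot

A 6-joint arm with a two-finger parallel gripper is mounted at the origin on the work surface. World frame = base frame: x ahead of the robot, y to its left, z up, the work surface at z = 0. Lengths are in m, angles in rad, forces in N, time in s.
With the tool pointing down it reaches from about 0.35 to 0.775 m from the base axis. Payload 7.3 kg.
Tool frame: the origin (TCP) lies at the very end of the fingers, on their centre line; the grasp point (between the pads) lies 19 mm behind it; z points along the fingers, y is the line along which they close (so a half turn about z gives the same grasp; the last joint's range is limited). The gripper opens to 92 mm and grips with 3 to 60 N. Pads are 19 mm wide; open, the fingers measure 130 mm over their backs; the gripper's body (75 mm by 190 mm) begins 47 mm behind the grasp point.
Start: joints at [1.068, 0.342, 1.524, -0, 1.275, -0.146], TCP at [0.183, 0.492, 0.227] pointing down, gripper open.
Joint ranges: [-2.53, 2.53], [-0.77, 2.02], [0.04, 2.7], [-1, 4.14], [0.28, 2.66], [-3.11, 3.11]. Speed limits (rad/s): [2.57, 2.57, 3.14, 3.14, 3.14, 3.14].

## Interface

Orientations are given as [roll, pitch, yaw] about the fixed x, y, z axes, in that order (R = Rz(yaw) Ry(pitch) Rx(roll)).
In Python, from cell import observe, read_camera, get_calibration, hand_in, search_frame gives the robot as it stands.
- The arm moves only by the tool step_arm, never from a script. Its argument "commands" is a list of rows, each an object with "translation": the shift along the tool's x, y, z in mm, a list of three; "roll": the turn about the tool's z in rad. In form: [{"translation": [x, y, z], "roll": roll}, ...]. A call has 1 to 20 rows; each row shifts and turns the commanded pose from where the row before left it, along the tool's axes as they then stand; what a row does not reach is not made up. A row lasts 1/12 s, in which the tool goes at most 41.7 mm and 7.16 degrees, less where a joint would pass 70% of its speed; a pose out of reach is approached as far as the arm can. A call is refused whole if a number of a shift passes 41.7 or a number of a turn 0.125, either way. A call with a gripper value outside its range is refused whole. "fingers" is the opening, from 0 (shut) to 1 (fully open), set as the call begins (left out, the last holds). The fingers move at their own pace and stop on an object; "grip_force" is the grip in N (left out, the last holds). Time passes only in rows, so rows that do not move let the fingers close. It gives the time, the measured TCP pose, the force, the opening and the grip force at its end, in the units of the state.
- observe(): the state, without advancing time (a new reading comes with each control period).
- read_camera(name): name is "scene" or "top" or "wrist"; returns the picture (420x560x3 uint8, red, green, blue); there is no depth.
- get_calibration(name): a dict with "camera_matrix" (3x3 intrinsics, pixels), "world_from_camera" (4x4, takes a point from camera to world coordinates). Camera axes: x right, y up, looking along -z (the intrinsics and any distortion apply to the point x, -y, -z); pixel columns grow to the right and rows downward; lengths in m; the calibration is good to about 2 mm. A picture is of the moment at which its call begins: read the wrist's pose just before it. get_calibration takes no time and is no camera call; for the wrist camera it gives the pose at the moment of the call.
- hand_in(): hands the job in; it is judged then, once.
Trained networks look in the newest picture that a camera, given by its name, has taken for a name from the list of things; names that differ only in an ending like _2 or _b are one class to them, and where a whole thing is asked for, a point or a joint stands for the part that bears it (a point fixed in the world has none). Each returns a list of dicts, best first, with "confidence" (0 to 1); they miss things now and then, are a little off and sometimes report something else, mostly with a low value. They report only what shows in the picture. A call takes as long as a camera call. They do not tell look-alikes from the thing itself.
- search_frame(camera, name): "at" ([x, y, z] in m, in world coordinates, good to about 4 mm: the middle of the surface that is visible of it).
The state is a dict: "time": time; "qpos": joint angles; "qvel": joint speeds; "joint_efforts": joint torques, N m; "tool_pos": TCP position; "tool_rot": TCP orientation; "contact_force": force on the tool from outside, world axes, zero at the start; "torque": the same for the moment, N m; "opening": finger opening in m; "grip_force": force on a finger pad.
Only numpy, scipy, OpenCV 4.12 (cv2) and the standard library are available. Lean on these libraries where they do the work, as an engineer would, in place of code of your own. Each camera call takes 0.05 s, during which the arm holds its last target. There are 200 camera calls.

## Task

Swing the toggle clamp's handle all the way down so that the gearmotor is clamped in its fixture. Then take the thick keyed shaft out of the wooden block and push it down into the gearmotor's hollow hub, turning it under light pressure until the key slips into the keyway, and keep pushing until the shaft's collar has squashed the wave spring flat. Finish while still gripping the shaft and pressing it fully home, clamp shut, so that a colleague can tighten the set screw; do not push the gearmotor about, and leave the thin shaft and the other things where they are.

Things in the scene. Friction and masses are not known exactly. Their poses are not given: they have to be found in the camera images.
- fixture: Aluminium fixture plate, 200 x 280 x 12 mm, fixed to the bench, with the clamp and seven 10 mm dowels (16 mm high) that locate the gearmotor with 1 mm play. Origin on the bench under the hub axis; z up. The clamp is on its -y side. The clamp's hold-down arm moves with the handle, the opposite way: both stand up when open, the arm on the hub's side, making a V at least 50 mm wide at the top.
- clamp_handle (a joint): Handle of the steel toggle clamp: angle in rad above level. Starts raised (0.75 to 1.05); shut at 0, its stop, where it lies level, 46 mm above the bench, pointing to the fixture's -y. Stiff: about 3 N at the grip moves it and it stays where left. Shut, the arm's rubber foot is on the gearmotor's foot. It can be pushed down from above with shut fingers, or pinched.
- handle_pivot (a point): The hinge axis of the clamp handle, 46 mm above the bench, 128 mm from the hub axis towards the fixture's -y; axes as the fixture's, the handle swings in the fixture's y-z plane about its x axis.
- handle_grip (a point): A point on the axis of the handle's round black grip (18 mm thick, 42 to 127 mm from the pivot), 100 mm from the pivot. Its -y axis points outward along the handle, its z axis is square to the handle and up when the handle is shut.
- gearmotor: Worm gearmotor, loose in the fixture, 1.7 kg, lying so that its hollow hub stands upright: aluminium housing 96 x 90 mm, 60 mm high, with two feet and a dark round motor (54 mm thick, 95 mm long) out to +x. Origin: centre of the underside, on the hub axis, 12 mm above the bench. z up.
- hub_top (a point): Centre of the steel hub's upper face, on its axis, 80 mm above the bench; axes as the gearmotor's, z up. Hub 46 mm across; bore 20 mm, 66 mm deep; one keyway, full length, 8.2 mm wide, reaching 14.5 mm from the axis. The worm gear holds the hub: it does not turn by hand. The keyway faces anywhere within 0.6 rad either way of the gearmotor's +x (not reported: see it or feel for it).
- wave_spring (a joint): The steel wave spring lying on the hub's face round the bore (inside 32 mm, outside 41 mm across): how far it is squashed, in m. 0 when free (its top 5.8 mm above the hub's face), 0.0038 when flat (top 2 mm above it). It pushes back with 6 N at first and 13.6 N when flat, so it lifts a shaft that is let go.
- shaft: Thick steel shaft, 0.2 to 0.35 kg, standing in a hole of the block on its collar (40 mm across, 6 mm thick). Origin on its axis at the collar's underside; z up; keys on its +x side. Above the collar 56 mm of 18 mm shaft to grip (top 62 mm above the origin), with a key 6 mm wide, 3.3 mm proud, on +x from 26 to 56 mm above the origin. Fully home in the hub its origin is 2 mm above the hub's face.
- key_foot (a point): Lower end of the shaft's lower key, on the shaft's axis, 40 mm below the shaft's origin; axes as the shaft's. That key is on +x in line with the upper one, 6 mm wide, reaches 12.5 mm from the axis and is 32 mm long. Below this point 12 mm of plain 18 mm shaft, its last 6 mm tapering to 12 mm: this nose enters the bore before the key meets the hub's face.
- shaft_block: Wooden block, 170 x 75 x 60 mm, fixed to the bench, with two 31 mm holes right through it, 45 mm either way along its x from its centre. Origin: centre of the underside; its top is 60 mm above the bench. The thick shaft is in either hole, its key within about 0.5 rad of the block's +x.
- thin_shaft: A thin shaft without keys in the block's other hole, on a like collar: 12 mm thick, only 37 mm above its origin (collar's underside). To be left alone.
- screw_tin: Small round open aluminium tin of screws, 42 mm across, 14 mm high, on the fixture plate beyond the clamp. Origin: centre of underside. Leave alone.
- hex_key: L-shaped hex key, 6 mm thick, 105 x 29 mm, lying on the bench between the block and the fixture. Origin at bench level near the middle of its long arm. Leave alone.
- multimeter: Black handheld multimeter, 150 x 75 x 38 mm, lying on its back. Origin: centre of underside. Leave alone.
- solder_reel: Reel of solder, 54 mm across, 50 mm high. Origin: centre of underside. Leave alone.
- screwdriver: Screwdriver with a black handle lying on the bench. Leave alone.
- pulley: Small aluminium toothed pulley, 44 mm across, 32 mm high. Origin: centre of underside. Leave alone.
Not all that is in view belongs to the job. What is shaped like the shaft but blue or pink is not meant.

How it is judged:
By the outcome, as a careful person would: the job done as asked, in the order asked, and still so for the second after the job is handed in, while the arm keeps its last pose, push and grip.
It also fails if it takes over 61 s, if anything falls off the work surface, if the arm or the gripper's body presses on something with over 40 N, if the wrist force passes 120 N, or if a joint passes its speed limit or range.

## Working session

There is one attempt and no reset: what is moved stays moved. The work goes in short steps, Python scripts to look and compute and a tool call to move; the robot and the scene stay as the last step left them, time stands still between calls to the robot, and variables do not carry over. Pictures are saved under pics/ and viewed, at most 10 in all, crops included, and the job is handed in when it is done.

Besides the shell and the picture viewer there is one more tool, called after "Request:" as name(argument=value, ...), one argument or row to a line, values as JSON. step_arm: Moves the arm, as the interface text tells. Its arguments: {"type":"object","properties":{"commands":{"type":"array"},"fingers":{"type":"number"},"grip_force":{"type":"number"}},"required":["commands"]}

```bash
mkdir -p pics; ls; python3 - <<'E'
from cell import *
import cv2,numpy as np
s=observe(); print(s['time'],s['tool_pos'],s['tool_rot'],s['contact_force'])
for c in("scene","top"):
    im=read_camera(c); cv2.imwrite(f"pics/{c}0.png",im[:,:,::-1])
    g=get_calibration(c); print(c,np.round(g["camera_matrix"],1).tolist(),np.round(g["world_from_camera"],3).tolist(), g.keys())
for n in("fixture","handle_grip","gearmotor","hub_top","shaft","thin_shaft","shaft_block","hex_key","screw_tin","wave_spring"):
    for d in search_frame("top",n)[:3]: print(n,np.round(d['at'],3),round(d['confidence'],2))
E
```

```text
pics
0.0 [0.18315411 0.49158572 0.22604477] [-3.14007701e+00 -2.29375013e-04  2.78478420e+00] [-0.5423474   0.23903244 -0.09303184]
scene [[407.6, 0.0, 284.9], [0.0, 407.6, 207.3], [0.0, 0.0, 1.0]] [[-0.554, -0.613, 0.563, 1.207], [0.832, -0.413, 0.369, 0.433], [0.007, 0.673, 0.74, 0.992], [0.0, 0.0, 0.0, 1.0]] dict_keys(['camera_matrix', 'world_from_camera'])
top [[419.6, 0.0, 274.5], [0.0, 419.6, 207.4], [0.0, 0.0, 1.0]] [[0.025, 0.985, -0.173, 0.359], [-0.999, 0.03, 0.029, 0.007], [0.033, 0.172, 0.985, 1.081], [0.0, 0.0, 0.0, 1.0]] dict_keys(['camera_matrix', 'world_from_camera'])
fixture [ 0.542 -0.089  0.012] 0.63
handle_grip [ 0.536 -0.175  0.108] 0.68
gearmotor [ 0.595 -0.     0.067] 0.55
hub_top [ 0.589 -0.002  0.067] 0.8
shaft [0.581 0.397 0.058] 0.75
shaft [0.618 0.225 0.059] 0.75
shaft [0.523 0.431 0.06 ] 0.66
thin_shaft [ 0.567 -0.407  0.031] 0.74
thin_shaft [0.447 0.297 0.063] 0.55
thin_shaft [ 0.553 -0.09   0.01 ] 0.52
shaft_block [0.488 0.295 0.063] 0.91
hex_key [0.487 0.297 0.063] 0.62
hex_key [0.468 0.174 0.007] 0.53
screw_tin [ 0.639 -0.101  0.015] 0.56
wave_spring [ 0.58  -0.004  0.08 ] 0.54
```

View pics/top0.png

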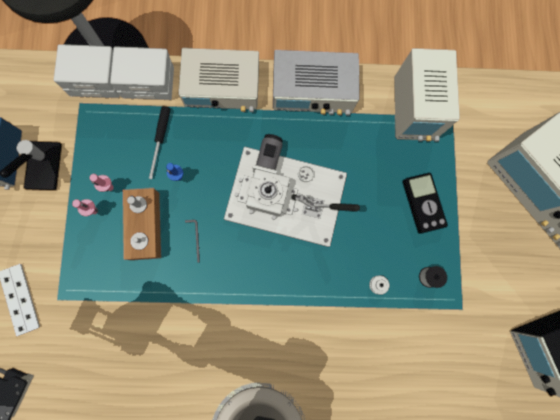

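View pics/scene0.png

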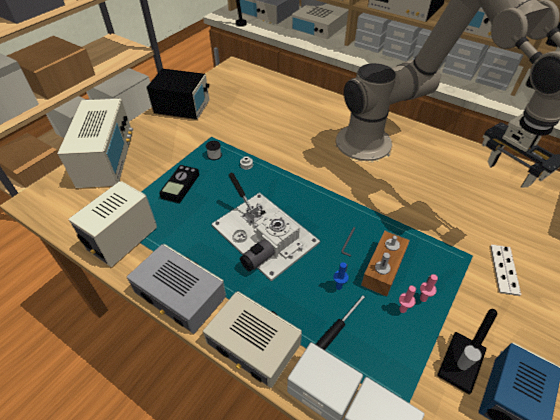

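Top view: block at (140,223) holds two shafts, at (138,203) and (140,240); lookalikes are blue (174,171), pink (103,182) and (86,207), and grey in a black box at (30,150). Fixture at (285,195), handle running to (358,208). Now a close crop of the block, and corner projections.

```bash
cat > h.py <<'E'
import numpy as np,cv2
from cell import *
def ray(c,px,z,g=None):
    g=g or get_calibration(c);K=g["camera_matrix"];T=np.array(g["world_from_camera"])
    d=np.linalg.inv(K)@[px[0],px[1],1]; d=T[:3,:3]@(d*[1,-1,-1]); o=T[:3,3]
    return o+d*(z-o[2])/d[2]
def proj(c,p,g=None):
    g=g or get_calibration(c);K=np.array(g["camera_matrix"]);T=np.array(g["world_from_camera"])
    q=T[:3,:3].T@(np.array(p)-T[:3,3])*[1,-1,-1]; q=K@q; return q[:2]/q[2]
E
python3 - <<'E'
from h import *
t=cv2.imread("pics/top0.png");s=cv2.imread("pics/scene0.png")
r=lambda im,y0,y1,x0,x1,k:cv2.resize(im[y0:y1,x0:x1],(x1-x0 and 400,300),interpolation=cv2.INTER_CUBIC)
a=r(t,180,270,90,210,0);b=r(s,220,310,340,460,0);c=r(t,140,260,220,380,0);d=r(s,175,280,205,345,0)
cv2.imwrite("pics/crop0.png",np.vstack([np.hstack([a,b]),np.hstack([c,d])]))
print("plate",[np.round(ray("top",p,.012),3)[:2].tolist() for p in((247,149),(348,180),(326,244),(225,226))])
print("block",[np.round(ray("top",p,.06),3)[:2].tolist() for p in((124,190),(157,188),(160,258),(124,260))])
E
```

```text
plate [[0.701, 0.052], [0.626, -0.216], [0.456, -0.158], [0.495, 0.101]]
block [[0.57, 0.348], [0.578, 0.268], [0.407, 0.249], [0.4, 0.334]]
```

View pics/crop0.png

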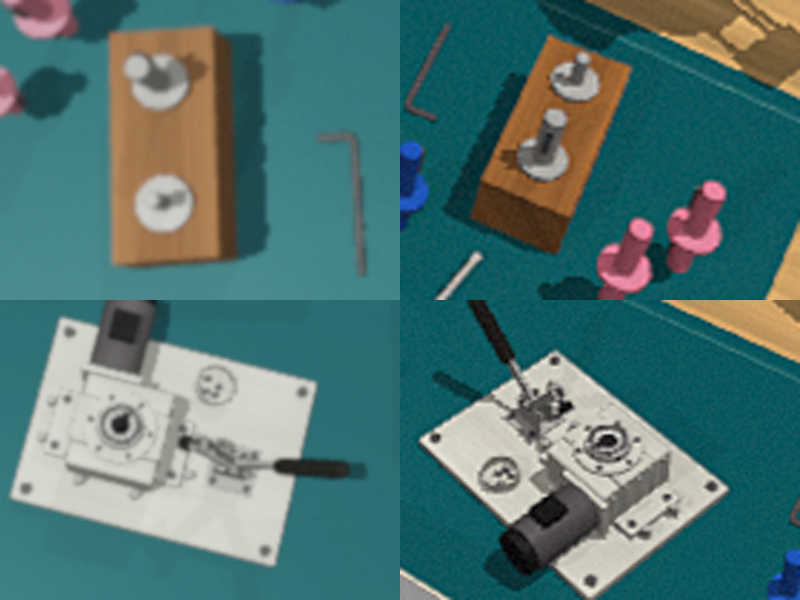

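The crop shows the thick, tall keyed shaft in the far hole (top px 138,203) and the short thin one in the near hole (140,240). The key is hidden for now. Fixture pose and handle angle come next.

```bash
python3 - <<'E'
from h import *
from scipy.optimize import least_squares
G={c:get_calibration(c) for c in("top","scene")}
cor=[(.1,.14,.012),(.1,-.14,.012),(-.1,-.14,.012),(-.1,.14,.012)]
T=[(244.8,147.2),(346.4,172),(329.6,246.4),(224,218.8)]
S={ }
c4=[(319.8,241.5),(270.8,276.5),(212.7,223.3),(260,192.5)] # scene px unordered
for c,L in(("top",T),("scene",c4)): print(c,[np.round(ray(c,p,.012,G[c]),3)[:2].tolist() for p in L])
print("hub",ray("top",(268.4,189.6),.08,G["top"]),ray("scene",(277.8,224),.08,G["scene"]))
def w(p,v): 
    c,s=np.cos(v[2]),np.sin(v[2]); return [v[0]+c*p[0]-s*p[1],v[1]+s*p[0]+c*p[1],p[2]]
cc=[np.array([.1,.14]),]
def order(v,px,c):
    # nearest match
    P=[proj(c,w((sx*.1,oy+sy*.14,.012),v),G[c]) for sx,sy in((1,1),(1,-1),(-1,-1),(-1,1)) for oy in(v[3],)]
    return [P[np.argmin([np.hypot(*(p-np.array(q))) for p in P])]-q for q in px]
def f(v):
    r=order(v,T,"top")+order(v,c4,"scene")
    r+=[proj(c,w((0,0,.08),v),G[c])-np.array(q) for c,q in(("top",(268.4,189.6)),("scene",(277.8,224)))]
    tip=w((0,-.128-.127*np.cos(v[4]),.046+.127*np.sin(v[4])),v)
    r+=[proj(c,tip,G[c])-np.array(q) for c,q in(("top",(359,207.5)),("scene",(232,175)))]
    return np.concatenate(r)
o=least_squares(f,[.587,-.003,-.275,-.05,.9]);v=o.x
print(np.round(v,4),np.round(o.fun,1))
for d in(0,.065,.07,.1): print(d,np.round(w((0,-.128-d,.046+d*np.tan(v[4])),v),3))
E
```

```text
top [[0.706, 0.058], [0.647, -0.212], [0.45, -0.168], [0.513, 0.105]]
scene [[0.519, 0.109], [0.703, 0.057], [0.644, -0.206], [0.452, -0.162]]
hub [ 0.5783388  -0.00634344  0.08      ] [ 0.57970091 -0.00247758  0.08      ]
[ 0.5867 -0.0036 -0.2355 -0.0502  0.7903] [-0.8  0.4  0.   2.9 -1.   1.8 -1.   1.   0.8 -2.2  0.5  1.  -0.5 -1.8
  0.6 -1.6 -1.  -3.4 -1.7  1.4 -0.1 -2.3 -3.5 -1.6]
0 [ 0.557 -0.128  0.046]
0.065 [ 0.542 -0.191  0.112]
0.07 [ 0.541 -0.196  0.117]
0.1 [ 0.534 -0.225  0.147]
```

Request:
step_arm(
  commands=[
    {"translation": [0, 0, 0], "roll": 0.121},
    {"translation": [0, 0, 0], "roll": 0.121},
    {"translation": [0, 0, 0], "roll": 0.121},
    {"translation": [0, 0, 0], "roll": 0.121},
    {"translation": [0, 0, 0], "roll": 0.121},
    {"translation": [0, 0, 0], "roll": 0.121},
    {"translation": [0, 0, 0], "roll": 0.121},
    {"translation": [0, 0, 0], "roll": 0.121},
    {"translation": [0, 0, 0], "roll": 0.121},
    {"translation": [0, 0, 0], "roll": 0.121},
    {"translation": [0, 0, 0], "roll": 0.121},
    {"translation": [0, 0, 0], "roll": 0.121},
  ],
  fingers=0,
)

```text
time: 1.6
tool_pos: [0.1834, 0.492, 0.2268]
tool_rot: [-3.142, -0.0, 1.327]
contact_force: [0.5, -0.3, -0.1]
opening: 0.0165
grip_force: 0.0
```

Request:
step_arm(
  commands=[
    {"translation": [-29, 25.2, 0], "roll": 0},
    {"translation": [-29, 25.2, 0], "roll": 0},
    {"translation": [-29, 25.2, 0], "roll": 0},
    {"translation": [-29, 25.2, 0], "roll": 0},
    {"translation": [-29, 25.2, 0], "roll": 0},
    {"translation": [-29, 25.2, 0], "roll": 0},
    {"translation": [-29, 25.2, 0], "roll": 0},
    {"translation": [-29, 25.2, 0], "roll": 0},
    {"translation": [-29, 25.2, 0], "roll": 0},
    {"translation": [-29, 25.2, 0], "roll": 0},
    {"translation": [-29, 25.2, 0], "roll": 0},
    {"translation": [-29, 25.2, 0], "roll": 0},
    {"translation": [-29, 25.2, 0], "roll": 0},
    {"translation": [-29, 25.2, 0], "roll": 0},
    {"translation": [-29, 25.2, 0], "roll": 0},
    {"translation": [-29, 25.2, 0], "roll": 0},
    {"translation": [-29, 25.2, 0], "roll": 0},
    {"translation": [-29, 25.2, 0], "roll": 0},
    {"translation": [-29, 25.2, 0], "roll": 0},
    {"translation": [-29, 25.2, 0], "roll": 0},
  ],
)

```text
time: 3.27
tool_pos: [0.5369, -0.1925, 0.2267]
tool_rot: [3.141, -0.0, 1.332]
contact_force: [1.0, 0.3, 0.7]
opening: 0.0007
grip_force: 0.0
```

```bash
python3 - <<'E'
from h import *
s=observe();print(s['time'],s['tool_pos'],s['tool_rot'],s['contact_force'],s['opening'])
g=get_calibration("wrist");print(np.round(g["camera_matrix"],1).tolist(),np.round(g["world_from_camera"],3).tolist())
cv2.imwrite("pics/w1.png",read_camera("wrist")[:,:,::-1])
for n in("handle_grip","hub_top"):
    for d in search_frame("wrist",n)[:2]: print(n,np.round(d['at'],3),round(d['confidence'],2))
E
```

```text
3.2667 [ 0.53694441 -0.1924502   0.22668728] [ 3.14141576e+00 -1.41111411e-04  1.33244668e+00] [0.9900407  0.31870242 0.68361048] 0.0006724978242581421
[[314.5, 0.0, 282.0], [0.0, 314.5, 205.3], [0.0, 0.0, 1.0]] [[0.972, 0.227, 0.064, 0.553], [-0.236, 0.936, 0.262, -0.122], [-0.0, -0.27, 0.963, 0.386], [0.0, 0.0, 0.0, 1.0]]
handle_grip [ 0.537 -0.179  0.112] 0.66
hub_top [ 0.575 -0.047  0.069] 0.65
```

View pics/w1.png

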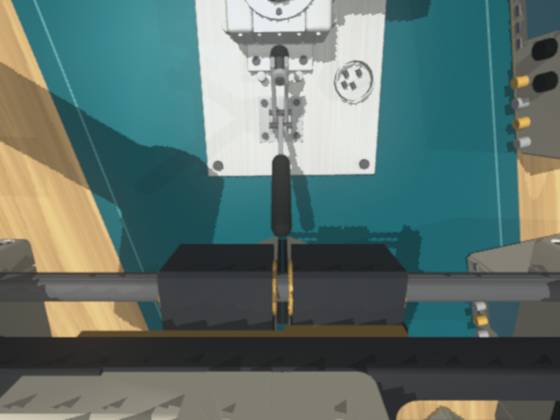

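Wrist view: the handle runs straight up the picture, with its tip near (282,235) and the grip's inner end near (282,158). The shut fingers are in line with it.

```bash
python3 - <<'E'
from h import *
g=get_calibration("wrist");h=np.array([.58,-.004]);u=np.array([-.235,-.972])
print("tcp",proj("wrist",[.537,-.1925,.2267],g),"d",np.dot([.537,-.1925]-h,u))
for a in(.75,.8,.85,.9,.95,1.,1.05):
    print(a,[np.round(proj("wrist",[*(h+u*(.128+r*np.cos(a)-.009*np.sin(a)*0)),.046+r*np.sin(a)],g)).tolist() for r in(.042,.127)])
for d in(.107,.14,): print(d,ray("wrist",(290,175),.012,g)) # plate -y edge
E
```

```text
tcp [284.2135611 254.0055216] d 0.19332699999999997
0.75 [[281.0, 157.0], [281.0, 238.0]]
0.8 [[281.0, 155.0], [281.0, 235.0]]
0.85 [[281.0, 154.0], [281.0, 231.0]]
0.9 [[281.0, 152.0], [281.0, 227.0]]
0.95 [[281.0, 151.0], [281.0, 223.0]]
1.0 [[281.0, 149.0], [280.0, 218.0]]
1.05 [[281.0, 147.0], [280.0, 212.0]]
0.107 [ 0.54600108 -0.18948683  0.012     ]
0.14 [ 0.54600108 -0.18948683  0.012     ]
```

Request:
step_arm(
  commands=[
    {"translation": [0, 0, 25], "roll": 0},
    {"translation": [0, 0, 25], "roll": 0},
    {"translation": [0, 0, 20], "roll": 0},
    {"translation": [0, 0, 10], "roll": 0},
    {"translation": [0, 0, 8], "roll": 0},
    {"translation": [0, 0, 8], "roll": 0},
    {"translation": [0, 0, 8], "roll": 0},
    {"translation": [0, 0, 8], "roll": 0},
  ],
)

```text
time: 4.08
tool_pos: [0.5372, -0.1906, 0.1155]
tool_rot: [3.139, 0.001, 1.333]
contact_force: [-0.5, 0.2, 3.1]
opening: 0.0001
grip_force: 1.5
```

Request:
step_arm(
  commands=[
    {"translation": [0, 0, 7], "roll": 0},
    {"translation": [0, 0, 7], "roll": 0},
    {"translation": [0, 0, 7], "roll": 0},
    {"translation": [0, 0, 7], "roll": 0},
    {"translation": [0, 0, 7], "roll": 0},
    {"translation": [0, 0, 7], "roll": 0},
    {"translation": [0, 0, 6], "roll": 0},
  ],
)

```text
time: 4.67
tool_pos: [0.5364, -0.1908, 0.066]
tool_rot: [3.141, 0.0, 1.333]
contact_force: [-0.0, -2.6, 3.8]
opening: -0.0
grip_force: 1.9
```

Request:
step_arm(
  commands=[
    {"translation": [0, 0, 3], "roll": 0},
    {"translation": [0, 0, 3], "roll": 0},
    {"translation": [0, 0, 2], "roll": 0},
  ],
)

```text
time: 4.92
tool_pos: [0.5363, -0.1906, 0.0583]
tool_rot: [-3.141, -0.0, 1.333]
contact_force: [-0.9, -1.3, 2.7]
opening: 0.0004
grip_force: 1.6
```

Request:
step_arm(
  commands=[
    {"translation": [0, 0, 1.5], "roll": 0},
    {"translation": [0, 0, 1.5], "roll": 0},
    {"translation": [0, 0, 1], "roll": 0},
  ],
)

```text
time: 5.17
tool_pos: [0.5364, -0.1906, 0.055]
tool_rot: [3.141, 0.0, 1.333]
contact_force: [-3.0, -1.6, 12.1]
opening: 0.0004
grip_force: 6.2
```

Request:
step_arm(
  commands=[
    {"translation": [0, 0, 1], "roll": 0},
    {"translation": [0, 0, 0], "roll": 0},
  ],
)

```text
time: 5.33
tool_pos: [0.5364, -0.1906, 0.055]
tool_rot: [3.141, 0.0, 1.333]
contact_force: [-4.2, -1.3, 11.3]
opening: 0.0005
grip_force: 5.9
```

Request:
step_arm(
  commands=[
    {"translation": [0, 0, -30], "roll": 0},
    {"translation": [0, 0, -40], "roll": 0},
    {"translation": [10, 0, -35], "roll": 0},
    {"translation": [35, 0, 0], "roll": 0},
    {"translation": [40, 0, 0], "roll": 0},
    {"translation": [40, 0, 0], "roll": 0},
    {"translation": [40, 0, 0], "roll": 0},
    {"translation": [0, 0, 0], "roll": 0},
  ],
  fingers=1,
)

```text
time: 6.0
tool_pos: [0.5757, -0.0231, 0.1584]
tool_rot: [-3.14, -0.003, 1.338]
contact_force: [-0.7, -0.5, -0.4]
opening: 0.049
grip_force: 0.0
```

```bash
python3 - <<'E'
from h import *
g=get_calibration("wrist");im=read_camera("wrist");s=observe();print(s['tool_pos'],s['tool_rot'])
np.save("gw2.npy",np.array(g["world_from_camera"]))
p=proj("wrist",[.58,-.004,.08],g);print(p)
for n in("hub_top","wave_spring","clamp_handle"):
    for d in search_frame("wrist",n)[:2]: print(n,np.round(d['at'],4),round(d['confidence'],2))
x,y=p.astype(int);c=im[max(0,y-45):y+45,x-60:x+60]
cv2.imwrite("pics/w2full.png",im[:,:,::-1])
a=cv2.resize(im[:,:,::-1],(400,300));b=cv2.resize(c[:,:,::-1],(800,600),interpolation=cv2.INTER_CUBIC);print(x-60,max(0,y-45),c.shape)
cv2.imwrite("pics/w2.png",b)
E
```

```text
[ 0.57527438 -0.02609298  0.15823812] [-3.14036988e+00 -1.25889788e-03  1.33829973e+00]
[283.22917934 188.19365041]
hub_top [0.6056 0.0028 0.072 ] 0.91
hub_top [ 0.5476 -0.1299  0.0496] 0.48
wave_spring [0.578  0.0014 0.0856] 0.65
clamp_handle [ 0.5527 -0.1312  0.0506] 0.62
223 143 (90, 120, 3)
```

View pics/w2.png

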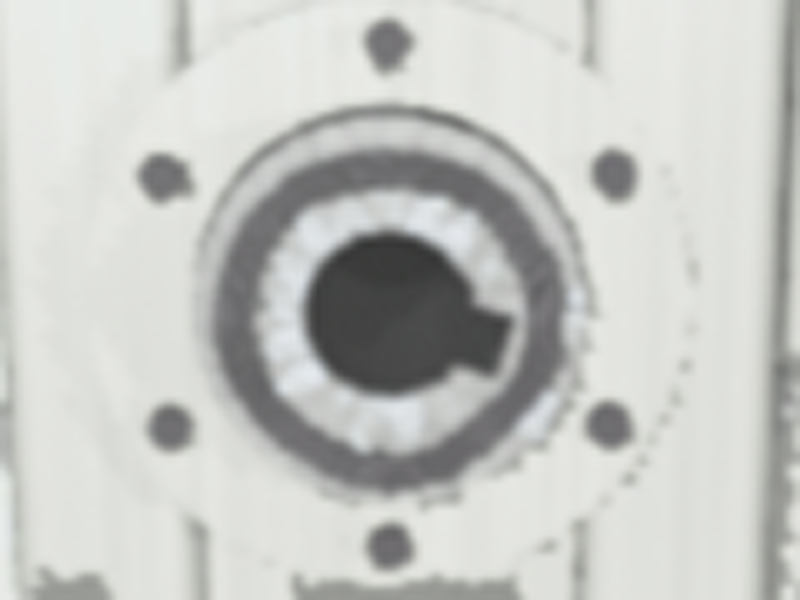

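Sharp view of the hub: bore centre at full-frame px (281.2,190.0), and the keyway's outer end near (298.5,194.7), pointing to the right and slightly down.

```bash
python3 - <<'E'
from h import *
g=get_calibration("wrist")
c=ray("wrist",(281.2,190.0),.08,g);k=ray("wrist",(298.4,194.8),.08,g);d=(k-c)[:2]
print(c,k,np.hypot(*d),np.arctan2(d[1],d[0]))
print("sides",[np.arctan2(*((ray("wrist",p,.08,g)-c)[1::-1])) for p in((223+515/6.667,143+318/6.667),(223+495/6.667,143+377/6.667),)])
s=ray("wrist",(223+388/6.667,143+313/6.667),.08,g);print(s, [np.round(ray("wrist",(223+a/6.667,143+b/6.667),.08,g)-c,4).tolist() for a,b in((305,313),(388,232),(388,395))])
print(search_frame("top","shaft_block")[0])
print([np.round(ray("top",p,z),4).tolist() for p,z in(((132,199.5),.122),((138.5,204.5),.066),((138,205),.06))])
E
```

```text
[ 0.5774136  -0.01287281  0.08      ] [ 0.5894829  -0.01971793  0.08      ] 0.013875297893436575 -0.515915945938184
sides [np.float64(-0.274833856538368), np.float64(-0.7850889745822865)]
[ 0.5774212  -0.01283201  0.08      ] [[-0.0093, 0.0023, 0.0], [0.0023, 0.0093, 0.0], [-0.0023, -0.0095, 0.0]]
{'at': [0.4876, 0.295, 0.0634], 'confidence': 0.91}
[[0.5358, 0.3074, 0.122], [0.5343, 0.3083, 0.066], [0.534, 0.3112, 0.06]]
```

```bash
python3 - <<'E'
from h import *
g=get_calibration("wrist");g={"camera_matrix":g["camera_matrix"],"world_from_camera":np.load("gw2.npy")}
c=ray("wrist",(281.2,190.0),.08,g);k=ray("wrist",(298.4,194.8),.08,g);d=(k-c)[:2]
print(c,np.hypot(*d),np.arctan2(d[1],d[0]))
s=observe();print(s['tool_pos'],s['tool_rot'],s['time'],s['qpos'])
# settled second look
g=get_calibration("wrist");im=read_camera("wrist")
gr=cv2.cvtColor(im,cv2.COLOR_RGB2GRAY);p=proj("wrist",c,g).astype(int);print(p)
m=(gr[p[1]-30:p[1]+30,p[0]-30:p[0]+30]<78).astype(np.uint8)
n,l,st,ce=cv2.connectedComponentsWithStats(m);i=l[30,30];print(i,st[i])
mm=cv2.morphologyEx((l==i).astype(np.uint8),cv2.MORPH_OPEN,cv2.getStructuringElement(cv2.MORPH_ELLIPSE,(13,13)))
ys,xs=np.nonzero(mm);(cx,cy),r=cv2.minEnclosingCircle(np.c_[xs,ys].astype(np.float32))
c2=ray("wrist",(cx+p[0]-30,cy+p[1]-30),.08,g);print(cx,cy,r,c2)
Y,X=np.nonzero(l==i);P=np.array([ray("wrist",(x+p[0]-30,y+p[1]-30),.08,g)[:2] for x,y in zip(X,Y)])-c2[:2]
far=P[np.hypot(*P.T)>.0112];q=far.mean(0);print(len(far),q,np.arctan2(q[1],q[0]))
E
```

```text
[ 0.57814651 -0.00502951  0.08      ] 0.013880917275769367 -0.5099513819750726
[ 0.57495696 -0.03117294  0.15839156] [-3.14085144e+00  8.12053313e-05  1.33164944e+00] 6.25 [-1.87218154e-01  4.94423725e-01  1.48046049e+00 -4.63416055e-05
  1.16745287e+00  5.19469678e-02]
[279 179]
1 [ 19  19  29  23 462]
30.64285659790039 30.03061294555664 12.030924797058105 [ 0.57835619 -0.00481063  0.08      ]
15 [ 0.01035136 -0.00581142] -0.5115661826778011
```

Request:
step_arm(
  commands=[
    {"translation": [10, -3, -15], "roll": 0},
    {"translation": [30, -9, -15], "roll": 0},
    {"translation": [40, -12, -12], "roll": 0},
    {"translation": [40, -12, 0], "roll": 0},
    {"translation": [40, -12, 0], "roll": 0},
    {"translation": [40, -12, 0], "roll": 0},
    {"translation": [40, -12, 0], "roll": 0},
    {"translation": [40, -12, 0], "roll": 0},
    {"translation": [30, -8, 0], "roll": 0},
    {"translation": [10, -2, 0], "roll": 0},
  ],
)

```text
time: 7.13
tool_pos: [0.559, 0.304, 0.2]
tool_rot: [-3.141, -0.001, 1.335]
contact_force: [1.1, -0.8, -0.9]
opening: 0.0917
grip_force: 0.0
```

Request:
step_arm(
  commands=[
    {"translation": [0, 0, 0], "roll": -0.12},
    {"translation": [0, 0, 0], "roll": -0.12},
    {"translation": [0, 0, 0], "roll": -0.12},
    {"translation": [0, 0, 0], "roll": -0.12},
    {"translation": [0, 0, 0], "roll": -0.12},
    {"translation": [0, 0, 0], "roll": -0.12},
    {"translation": [0, 0, 0], "roll": -0.12},
    {"translation": [0, 0, 0], "roll": -0.12},
    {"translation": [0, 0, 0], "roll": -0.12},
    {"translation": [0, 0, 0], "roll": -0.12},
    {"translation": [0, 0, 0], "roll": -0.12},
    {"translation": [0, 0, 0], "roll": -0.12},
    {"translation": [0, 0, 0], "roll": -0.12},
    {"translation": [0, 0, 0], "roll": 0},
    {"translation": [0, 0, 0], "roll": 0},
    {"translation": [0, 0, 0], "roll": 0},
  ],
)

```text
time: 8.47
tool_pos: [0.5599, 0.2997, 0.2002]
tool_rot: [-3.141, -0.0, 2.888]
contact_force: [-0.9, 0.3, 0.6]
opening: 0.0918
grip_force: 0.0
```

```bash
python3 - <<'E'
from h import *
g=get_calibration("wrist");im=read_camera("wrist");s=observe();print(s['time'],s['tool_pos'],s['tool_rot'],s['qpos'][5])
np.save("gw3.npy",np.array(g["world_from_camera"]))
p=proj("wrist",[.535,.308,.1],g);print(p)
for n in("shaft","thin_shaft"):
    for d in search_frame("wrist",n)[:2]: print(n,np.round(d['at'],4),round(d['confidence'],2))
x,y=p.astype(int);x0,y0=x-80,max(0,y-60);c=im[y0:y0+120,x0:x0+160]
b=cv2.resize(c[:,:,::-1],(800,600),interpolation=cv2.INTER_CUBIC);print(x0,y0)
cv2.imwrite("pics/w3.png",b)
E
```

```text
8.5167 [0.5598365  0.29999878 0.20021705] [-3.14153873e+00 -5.29823173e-05  2.88883065e+00] -0.9466742511315536
[284.78813409 176.26208245]
shaft [0.6154 0.2376 0.0576] 0.96
shaft [0.5256 0.4313 0.0573] 0.93
thin_shaft [0.452  0.3037 0.0647] 0.92
204 116
```

View pics/w3.png

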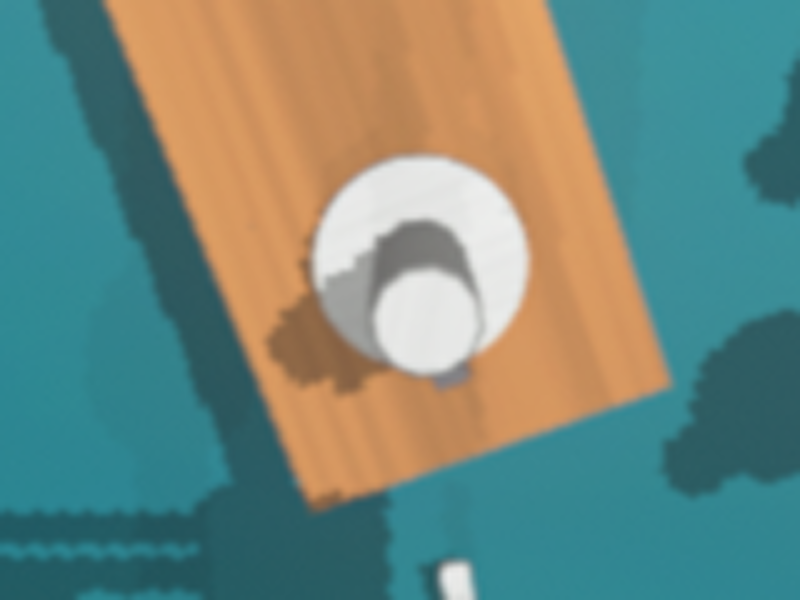

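The crop shows the thick shaft standing on its collar: top centre at px (289.2,180.4), collar centre (288,168.2), key poking out below at (294.6,193). So the key faces away from the robot, roughly block +x.

```bash
python3 - <<'E'
from h import *
g=get_calibration("wrist");g={"camera_matrix":g["camera_matrix"],"world_from_camera":np.load("gw3.npy")}
f=lambda a,b,z:ray("wrist",(204+a/5,116+b/5),z,g)
t=f(426,322,.122);c=f(420,261,.066);k=f(453,385,.116);print(t,c,k)
d=(k-t)[:2];print(np.hypot(*d),np.arctan2(d[1],d[0]))
for a,b in((433,389),(471,382)): d=(f(a,b,.116)-t)[:2];print(np.hypot(*d),np.arctan2(d[1],d[0]))
e=[f(a,b,.06) for a,b in((315,512),(672,385))];d=e[0]-e[1];print(np.hypot(*d[:2]),np.arctan2(d[1],d[0])-np.pi/2)
E
```

```text
[0.53503443 0.31130859 0.122     ] [0.53440509 0.31151973 0.066     ] [0.54712464 0.31280691 0.116     ]
0.012182701777341263 0.12329997883282315
0.012053544661898005 -0.1443489515360149
0.013085618813816292 0.34132173352517425
0.0747416876027108 -3.038634077964066
```

Request:
step_arm(
  commands=[
    {"translation": [0, 0, 0], "roll": -0.121},
    {"translation": [0, 0, 0], "roll": -0.121},
    {"translation": [0, 0, 0], "roll": -0.12},
    {"translation": [12, 7, 0], "roll": 0},
    {"translation": [11.7, 7.1, 0], "roll": 0},
    {"translation": [0, 0, 30], "roll": 0},
    {"translation": [0, 0, 30], "roll": 0},
    {"translation": [0, 0, 10], "roll": 0},
    {"translation": [0, 0, 0], "roll": 0},
  ],
)

```text
time: 9.37
tool_pos: [0.5327, 0.3114, 0.1274]
tool_rot: [-3.14, -0.006, -3.029]
contact_force: [0.1, 0.7, -0.8]
opening: 0.092
grip_force: 0.0
```

Request:
step_arm(
  commands=[
    {"translation": [0, 0, 20], "roll": 0},
    {"translation": [0, 0, 20], "roll": 0},
    {"translation": [0, 0, 15], "roll": 0},
    {"translation": [0, 0, 4], "roll": 0},
    {"translation": [0, 0, 0], "roll": 0},
    {"translation": [0, 0, 0], "roll": 0},
  ],
)

```text
time: 9.87
tool_pos: [0.5354, 0.3125, 0.0728]
tool_rot: [3.141, 0.002, -3.029]
contact_force: [1.6, 0.8, 0.0]
opening: 0.0919
grip_force: 0.0
```

Request:
step_arm(
  commands=[
    {"translation": [0, 0, 0], "roll": 0},
    {"translation": [0, 0, 0], "roll": 0},
    {"translation": [0, 0, 0], "roll": 0},
    {"translation": [0, 0, 0], "roll": 0},
    {"translation": [0, 0, 0], "roll": 0},
    {"translation": [0, 0, 0], "roll": 0},
    {"translation": [0, 0, 0], "roll": 0},
    {"translation": [0, 0, 0], "roll": 0},
    {"translation": [0, 0, 0], "roll": 0},
    {"translation": [0, 0, 0], "roll": 0},
  ],
  fingers=0,
  grip_force=50,
)

```text
time: 10.7
tool_pos: [0.5344, 0.3121, 0.0712]
tool_rot: [3.142, -0.0, -3.028]
contact_force: [0.6, 0.2, -0.0]
opening: 0.0296
grip_force: 0.0
```

Request:
step_arm(
  commands=[
    {"translation": [0, 0, 0], "roll": 0},
    {"translation": [0, 0, 0], "roll": 0},
    {"translation": [0, 0, 0], "roll": 0},
    {"translation": [0, 0, 0], "roll": 0},
    {"translation": [0, 0, 0], "roll": 0},
  ],
)

```text
time: 11.12
tool_pos: [0.5344, 0.312, 0.0712]
tool_rot: [-3.142, 0.0, -3.028]
contact_force: [-0.2, -0.2, -0.8]
opening: 0.0165
grip_force: 50.0
```

Request:
step_arm(
  commands=[
    {"translation": [0, 0, -8], "roll": 0},
    {"translation": [0, 0, -15], "roll": 0},
    {"translation": [0, 0, -20], "roll": 0},
    {"translation": [0, 0, -25], "roll": 0},
    {"translation": [0, 0, -25], "roll": 0},
    {"translation": [0, 0, -20], "roll": 0},
    {"translation": [0, 0, -10], "roll": 0},
    {"translation": [0, 0, 0], "roll": 0},
    {"translation": [0, 0, 0], "roll": 0},
    {"translation": [0, 0, 0], "roll": 0},
  ],
)

```text
time: 11.95
tool_pos: [0.5335, 0.3118, 0.1925]
tool_rot: [-3.141, -0.003, -3.028]
contact_force: [-0.2, -0.4, -3.0]
opening: 0.0165
grip_force: 50.0
```

```bash
python3 - <<'E'
from h import *
g=get_calibration("wrist");im=read_camera("wrist");s=observe();print(s['time'],s['tool_pos'],s['tool_rot'],s['qpos'],s['opening'],s['contact_force'])
np.save("gw4.npy",np.array(g["world_from_camera"]))
sc=read_camera("scene");q=s['tool_pos'];p=proj("scene",[q[0],q[1],q[2]-.02]).astype(int)
w=proj("wrist",q,g).astype(int);print(p,w)
def crop(im,c,a,b): 
    x0,y0=max(0,c[0]-a),max(0,c[1]-b);print(x0,y0);return cv2.resize(im[y0:y0+2*b,x0:x0+2*a,::-1],(400,600),interpolation=cv2.INTER_CUBIC)
cv2.imwrite("pics/w4.png",np.hstack([crop(im,w,50,75),crop(sc,p,40,60)]))
E
```

```text
12.0 [0.53352451 0.31174046 0.19229514] [-3.14067514 -0.00332043 -3.02843662] [ 4.04801981e-01  5.41544353e-01  1.29989951e+00  7.87473196e-05
  1.30359282e+00 -1.27917282e+00] 0.0159622635784861 [ 0.16764725  0.03565595 -2.9286475 ]
[390 242] [282 256]
232 181
350 182
```

View pics/w4.png

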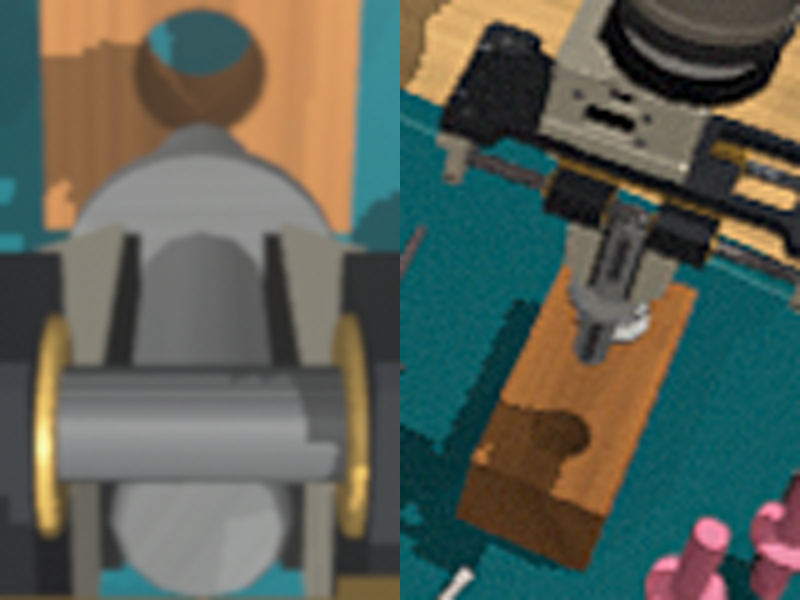

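The shaft is held upright and centred across the fingers: collar at px 282 in the wrist view, key facing the scene camera as planned.

```bash
python3 - <<'E'
from h import *
g=get_calibration("wrist");g={"camera_matrix":g["camera_matrix"],"world_from_camera":np.load("gw4.npy")}
q=np.array([.53352,.31174,.1923]);yw=-3.0284;X=np.array([np.cos(yw),np.sin(yw)]);Y=np.array([np.sin(yw),-np.cos(yw)])
def tl(a,b,z): d=(ray("wrist",(232+a/4,181+b/4),z,g)-q)[:2];return np.round([d@X,d@Y],4)
z0=q[2]-.0112
print("collar top",tl(200,153,z0+.006)-[.02,0],"L/R",tl(75,232,z0+.006),tl(335,232,z0+.006))
print("top",tl(200,598,z0+.062)+[.009,0],"LR",tl(112,520,z0+.062),tl(290,520,z0+.062))
E
```

```text
collar top [-0.0003 -0.0001] L/R [ 0.0081 -0.0175] [0.0081 0.0188]
top [-0.0001  0.    ] LR [-0.0001 -0.0086] [-0.0001  0.0089]
```

Request:
step_arm(
  commands=[
    {"translation": [0, -15, 0], "roll": 0.1},
    {"translation": [0, 0, 0], "roll": -0.1},
    {"translation": [-1, -35, 0], "roll": 0},
    {"translation": [-1, -40, 0], "roll": 0},
    {"translation": [-1, -40, 0], "roll": 0},
    {"translation": [-1, -40, 0], "roll": 0},
    {"translation": [-1, -40, 0], "roll": 0},
    {"translation": [-1, -40, 0], "roll": 0},
    {"translation": [-1, -35, 0], "roll": 0},
    {"translation": [-1, -25, 0], "roll": 0},
    {"translation": [0, -10, 0], "roll": 0},
  ],
)

```text
time: 12.97
tool_pos: [0.5785, -0.0088, 0.1931]
tool_rot: [-3.141, -0.002, -3.032]
contact_force: [-0.1, 0.2, -3.7]
opening: 0.0165
grip_force: 50.0
```

Request:
step_arm(
  commands=[
    {"translation": [0, 0, 0], "roll": 0.104},
    {"translation": [0, 0, 0], "roll": 0.104},
    {"translation": [0, 0, 0], "roll": 0.104},
    {"translation": [0, 0, 0], "roll": 0.104},
    {"translation": [0, 0, 0], "roll": 0.104},
    {"translation": [0, 0, 0], "roll": 0.103},
    {"translation": [0, 0, 0], "roll": 0},
    {"translation": [0, 0, 0], "roll": 0},
    {"translation": [0, 0, 0], "roll": 0},
  ],
)

```text
time: 13.72
tool_pos: [0.5783, -0.0045, 0.1938]
tool_rot: [-3.142, -0.001, 2.635]
contact_force: [0.6, -0.7, -3.0]
opening: 0.0162
grip_force: 50.0
```

Request:
step_arm(
  commands=[
    {"translation": [0, 0, 15], "roll": 0},
    {"translation": [0, 0, 15], "roll": 0},
    {"translation": [0, 0, 10], "roll": 0},
    {"translation": [0, 0, 5], "roll": 0},
    {"translation": [0, 0, 5], "roll": 0},
    {"translation": [0, 0, 5], "roll": 0},
    {"translation": [0, 0, 4], "roll": 0},
    {"translation": [0, 0, 0], "roll": 0},
  ],
)

```text
time: 14.38
tool_pos: [0.5783, -0.0048, 0.1347]
tool_rot: [-3.142, -0.001, 2.632]
contact_force: [-0.3, 1.0, -4.3]
opening: 0.0162
grip_force: 50.0
```

Nose is in without contact. Next, onward past the key's entry height (0.131).

Request:
step_arm(
  commands=[
    {"translation": [0, 0, 1.5], "roll": 0},
    {"translation": [0, 0, 1.5], "roll": 0},
    {"translation": [0, 0, 1.5], "roll": 0},
    {"translation": [0, 0, 1.5], "roll": 0},
    {"translation": [0, 0, 0], "roll": 0},
  ],
)

```text
time: 14.8
tool_pos: [0.5785, -0.0048, 0.1291]
tool_rot: [3.141, -0.0, 2.632]
contact_force: [0.9, 1.1, -2.8]
opening: 0.0163
grip_force: 50.0
```

Request:
step_arm(
  commands=[
    {"translation": [0, 0, 1.5], "roll": 0},
    {"translation": [0, 0, 1.5], "roll": 0},
    {"translation": [0, 0, 1.5], "roll": 0},
    {"translation": [0, 0, 1.5], "roll": 0},
    {"translation": [0, 0, 0], "roll": 0},
  ],
)

```text
time: 15.22
tool_pos: [0.5784, -0.0048, 0.1228]
tool_rot: [3.141, -0.0, 2.632]
contact_force: [0.4, 1.2, -3.1]
opening: 0.0162
grip_force: 50.0
```

No resistance 8 mm past the key's entry height, so the key is in the keyway. I'll go on to the spring.

Request:
step_arm(
  commands=[
    {"translation": [0, 0, 4], "roll": 0},
    {"translation": [0, 0, 4], "roll": 0},
    {"translation": [0, 0, 4], "roll": 0},
    {"translation": [0, 0, 4], "roll": 0},
    {"translation": [0, 0, 4], "roll": 0},
    {"translation": [0, 0, 3], "roll": 0},
    {"translation": [0, 0, 0], "roll": 0},
    {"translation": [0, 0, 0], "roll": 0},
  ],
)

```text
time: 15.88
tool_pos: [0.5782, -0.0049, 0.0997]
tool_rot: [-3.141, -0.001, 2.632]
contact_force: [-0.2, 2.0, -4.8]
opening: 0.0166
grip_force: 50.0
```

Request:
step_arm(
  commands=[
    {"translation": [0, 0, 1.5], "roll": 0},
    {"translation": [0, 0, 1.5], "roll": 0},
    {"translation": [0, 0, 1], "roll": 0},
    {"translation": [0, 0, 1], "roll": 0},
    {"translation": [0, 0, 0], "roll": 0},
    {"translation": [0, 0, 0], "roll": 0},
  ],
)

```text
time: 16.38
tool_pos: [0.5786, -0.0048, 0.096]
tool_rot: [3.141, 0.001, 2.632]
contact_force: [-2.9, 4.0, 5.4]
opening: 0.0166
grip_force: 50.0
```

Request:
step_arm(
  commands=[
    {"translation": [0, 0, 1], "roll": 0},
    {"translation": [0, 0, 1], "roll": 0},
    {"translation": [0, 0, 1], "roll": 0},
    {"translation": [0, 0, 0.5], "roll": 0},
    {"translation": [0, 0, 0], "roll": 0},
    {"translation": [0, 0, 0], "roll": 0},
  ],
)

```text
time: 16.88
tool_pos: [0.5787, -0.0048, 0.0932]
tool_rot: [3.141, 0.001, 2.632]
contact_force: [-4.9, 4.3, 10.4]
opening: 0.0164
grip_force: 50.0
```

Request:
step_arm(
  commands=[
    {"translation": [0, 0, 0.7], "roll": 0},
    {"translation": [0, 0, 0.7], "roll": 0},
    {"translation": [0, 0, 0], "roll": 0},
    {"translation": [0, 0, 0], "roll": 0},
  ],
)

```text
time: 17.22
tool_pos: [0.5788, -0.0048, 0.093]
tool_rot: [3.141, 0.002, 2.632]
contact_force: [-7.8, 3.9, 20.1]
opening: 0.0168
grip_force: 50.0
```

Request:
step_arm(
  commands=[
    {"translation": [0, 0, 0.5], "roll": 0},
    {"translation": [0, 0, 0], "roll": 0},
    {"translation": [0, 0, 0], "roll": 0},
    {"translation": [0, 0, 0], "roll": 0},
  ],
  grip_force=60,
)

```text
time: 17.55
tool_pos: [0.5788, -0.0049, 0.093]
tool_rot: [3.141, 0.002, 2.632]
contact_force: [-8.9, 4.9, 22.0]
opening: 0.0163
grip_force: 60.0
```

```bash
python3 - <<'E'
from h import *
sc=read_camera("scene");t=read_camera("top")
a=cv2.resize(sc[170:290,200:360,::-1],(400,300),interpolation=cv2.INTER_CUBIC);b=cv2.resize(t[140:260,220:380,::-1],(400,300),interpolation=cv2.INTER_CUBIC)
cv2.imwrite("pics/f.png",np.hstack([a,b]))
s=observe();print(s['time'],s['tool_pos'],s['contact_force'],s['opening'],s['grip_force'])
E
```

```text
17.65 [ 0.57878702 -0.00483027  0.09304795] [-9.58710136  4.92103658 22.86016645] 0.016056604148426287 59.99977469444275
```

View pics/f.png

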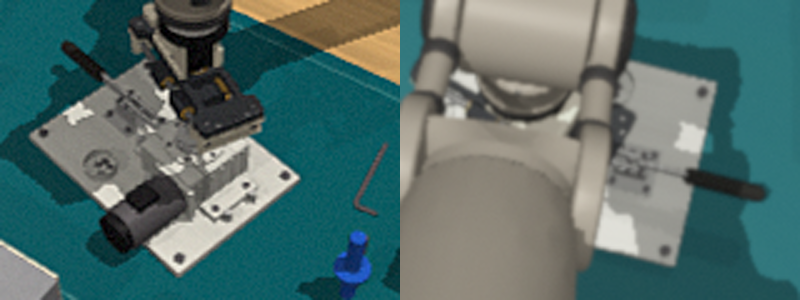

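The handle lies level beyond the plate edge at about (725,185), and the gripper is pressed down on the hub. The force climbs stiffly with no further travel, so the spring is flat. Handing in.

```bash
python3 -c "
from cell import *
print(hand_in())"
```

```text
the job is handed in; nothing more can be done
None
```

I handed the job in with the clamp handle pushed down to its stop and the keyed shaft pressed home in the hub. The wave spring is flat and the shaft is still gripped at 60 N; no judgement came back.

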